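# Ready the pour-over stand over the mug

## Robot

A 6-joint arm with a two-finger parallel gripper is mounted at the origin on a cart in front of the work surface, level with it; the furniture and walls round the work are solid. World frame = base frame: x ahead of the robot, y to its left, z up, the work surface at z = 0. Lengths are in m, angles in rad, forces in N, time in s.
With the tool pointing down it reaches from about 0.375 to 0.975 m from the base axis. Payload 3.8 kg.
Tool frame: the origin (TCP) lies between the finger pads; the fingertips stand 17 mm ahead of it and the grasp point (between the pads) lies 2 mm behind it; z points along the fingers, y is the line along which they close (so a half turn about z gives the same grasp; the last joint's range is limited). The gripper opens to 85 mm and grips with 20 to 120 N. Pads are 22 mm wide; open, the fingers measure 114 mm over their backs; the gripper's body (76 mm by 85 mm) begins 54 mm behind the grasp point. The pads swing forward as they close: fully open they stand 13 mm farther back than shut.
Start: joints at [1.078, 0.264, 1.604, -0, 1.274, -0.037], TCP at [0.297, 0.606, 0.248] pointing down, gripper open.
Joint ranges: [-2.63, 2.63], [-0.94, 2.18], [0.31, 2.57], [-1.31, 4.45], [0, 2.66], [-2.55, 2.55]. Speed limits (rad/s): [2.57, 2.57, 3.14, 3.14, 3.14, 3.14].

## Interface

Orientations are given as a rotation vector (axis times angle).
In Python, from workcell import bot gives the robot as it stands.
- The arm moves only by the tool play_rows, never from a script. Its argument "steps" is one flat list of numbers, 4 for each row, row after row: the shift along the tool's x, y, z in m, then the turn about the tool's z in rad. A call has 1 to 10 rows; each row is the pose to reach, as a shift and turn from the pose commanded when the call began, along the tool's axes at that moment; what a row does not reach only later rows make up. A row lasts 1/8 s, in which the tool goes at most 62.5 mm and 10.7 degrees, less where a joint would pass 70% of its speed; a pose out of reach is approached as far as the arm can. A call with a gripper value outside its range is refused whole. "jaw" is the closure in counts, from 0 (fully open) to 255 (shut), set as the call begins (left out, the last holds). The fingers move at their own pace and stop on an object; "grip_force" is the grip in N (left out, the last holds). Time passes only in rows, so rows that repeat a pose let the fingers close. It gives the time, the measured TCP pose, the force, the opening and the grip force at its end, in the units of the state.
- bot.read_state(): the state, without advancing time (a new reading comes with each control period).
- bot.read_camera(name): name is "scene" or "top"; returns a dict with "pixels" (384x512x3 uint8, blue, green, red), "mtx" (3x3 intrinsics, pixels), "R" (3x3) and "t" (3): a world point X has camera coordinates R X + t. Camera axes: x right, y down, z forward; pixel columns grow to the right and rows downward; lengths in m; the calibration is good to about 2 mm. A picture is of the moment at which its call begins. There is no depth.
- bot.finish_job(): hands the job in; it is judged then, once.
The state is a dict: "time": time; "q": joint angles; "joint_vel": joint speeds; "joint_torque": joint torques, N m; "tool_pos": TCP position; "tcp_rot": TCP orientation; "wrist_force": force on the tool from outside, world axes, zero at the start; "torque": the same for the moment, N m; "width": opening from 0.0 (shut) to 1.0 (fully open); "grip_force": force on a finger pad.
Only numpy, scipy, OpenCV 4.12 (cv2) and the standard library are available. Lean on these libraries where they do the work, as an engineer would, in place of code of your own. Each camera call takes 0.05 s, during which the arm holds its last target. There are 200 camera calls.

## Task

Get the pour-over coffee stand ready to brew into the mug: push its swing arm round with a fingertip until the dripper hangs centred over the mug, then push the drip-stop lever on the dripper all the way over to open. Keep the drip-stop shut until the dripper is over the mug, so that nothing drips on the tray, and leave the mug, the glass, the jar and the salt shaker standing where they are.

Things in the scene. Friction and masses are not known exactly. Their poses are not given: they have to be found in the camera images.
- stand: pour-over coffee stand, fixed to the worktop: a dark wooden board with a steel drip grille 138 x 330 mm (top 22 mm above the worktop), on which mug and glass stand, and behind it a steel post 18 mm thick, 221 mm tall with its cap (28 mm wide). Origin: on the post's axis, at the underside. x axis: from the grille toward the post and beyond (away from the robot); z up
- swing_arm (a joint): angle (rad) of the horizontal swing arm about the post, counter-clockwise from above. At 0 the arm points from the post along the stand's -x (toward the robot), at + more to the stand's -y side (robot's right), at - to its +y side. Stops at -1.2 and 1.2, no detents; stiff (about 0.5 N m), stays where it is left. The dripper's axis is 200 mm from the post's
- bar_point (a point): point on the swing arm's straight bar, 100 mm from the post's axis, in the middle of the bar, 188 mm above the worktop. The bar is 12 mm wide and 16 mm tall (180 to 196 mm above the worktop) and free to be pushed from either side between 30 and 140 mm from the post's axis. Its z axis is up, its x axis points along the bar toward the post
- dripper_outlet (a point): centre of the outlet under the white dripper cone, on the dripper's axis, 128 mm above the worktop (about 15 mm higher than mug and glass). Above it the cone widens to 106 mm across at its rim, 210 mm above the worktop; it is carried by the arm in a ring 96 mm across
- drip_lever (a joint): angle (rad) of the drip-stop lever about the dripper's upright axis, relative to the arm: 0 = shut, 0.9 = fully open (stops), counter-clockwise from above. It stands out to the right of the dripper, seen from the robot; shut it leans 0.45 rad toward the arm's free end, open 0.45 rad toward the post: push its tab postward. Light (0.6 N) and stays put; pushed on past its stop it drives the arm
- lever_tab (a point): centre of the black upright thumb tab at the lever's end, 100 mm from the dripper's axis, 174 mm above the worktop: 8 mm thick in the direction in which it is pushed, 20 mm along the lever, 44 mm tall (152 to 196 mm above the worktop)
- mug_mouth (a point): centre of the mouth of the white china mug, 113 mm above the worktop. The mug is 82 mm across (mouth 72 mm inside) and 91 mm tall, with its handle roughly toward the robot, and stands on the grille on one side of the arm, left or right; its centre lies under the circle of the dripper's axis, to about 10 mm
- mug: the mug itself (loose), origin 16.5 mm from its bowl's axis toward the handle, at the underside; z up
- glass: tumbler of clear glass (loose), 81 mm across, 86 mm tall, standing on the grille on the other side of the arm; origin at the centre of its underside
- jar: jar with a screw lid (loose), 74 mm across, 84 mm tall, on the worktop left of the stand; origin at the centre of its underside
- shaker: small salt shaker (loose), 44 mm across, 90 mm tall, on the worktop right of the stand; origin at the centre of its underside
There are look-alikes about, which are no part of the job. What is shaped like the glass but purple is not meant.

How it is judged:
On the way, in this order (a step that is already met when the one before it is completed fails the run):
1. the dripper hangs over the mug (outlet within 18 mm of the centre of its mouth, seen from above), at rest, with the drip-stop still shut (lever under 0.2 rad) (horizontal distance between dripper_outlet and mug_mouth below 0.018 m and value of joint drip_lever below 0.2 rad and velocity of joint swing_arm between -0.1 and 0.1 rad/s), for 0.2 s.
2. the drip-stop lever is pushed fully open (over 0.78 of 0.9 rad) (horizontal distance between dripper_outlet and mug_mouth below 0.018 m and value of joint drip_lever above 0.78 rad), for 0.2 s.
At the end, for the whole second after the job is handed in: The dripper's outlet is within 18 mm of the centre of the mug's mouth (seen from above), the drip-stop lever is open beyond 0.78 rad (stop at 0.9), and mug, glass, jar and shaker stand upright within 15 mm of where they were (all of step 2 and distance of each of mug, glass, jar, shaker from where it was at the start of the episode below 0.015 m and angle between each of mug, glass, jar, shaker's own z axis and vertical below 0.12 rad); the robot touches nothing.
It fails at once if the drip-stop is opened (beyond 0.25 rad) while the dripper is not over the mug (outlet more than 30 mm from the mouth's centre) (value of joint drip_lever above 0.25 rad and horizontal distance between dripper_outlet and mug_mouth above 0.03 m).
It fails at once if the mug, glass, jar or shaker is shifted (over 15 mm), lifted or tipped (not (distance of mug from where it was at the start of the episode below 0.015 m) or not (angle between mug's own z axis and vertical below 0.12 rad) or not (distance of glass from where it was at the start of the episode below 0.015 m) or not (angle between glass's own z axis and vertical below 0.12 rad) or not (distance of jar from where it was at the start of the episode below 0.015 m) or not (angle between jar's own z axis and vertical below 0.12 rad) or not (distance of shaker from where it was at the start of the episode below 0.015 m) or not (angle between shaker's own z axis and vertical below 0.12 rad)).
It also fails if it takes over 48 s, if anything falls off the work surface, if the arm or the gripper's body presses on something with over 40 N, if the wrist force passes 120 N, or if a joint passes its speed limit or range.

## Working session

There is one attempt and no reset: what is moved stays moved. The work goes in short steps, Python scripts to look and compute and a tool call to move; the robot and the scene stay as the last step left them, time stands still between calls to the robot, and variables do not carry over. Pictures are saved under pics/ and viewed, at most 10 in all, crops included, and the job is handed in when it is done.

Besides the shell and the picture viewer there is one more tool, called after ">>>" as a command line: name --argument value ..., lists and objects as JSON in quotes. play_rows: Moves the arm, as the interface text tells. Its arguments: {"type":"object","properties":{"steps":{"type":"array"},"jaw":{"type":"number"},"grip_force":{"type":"number"}},"required":["steps"]}

```bash
mkdir -p pics; python3 - <<'E'
from workcell import bot
import cv2,numpy as np
for n in("scene","top"):
    c=bot.read_camera(n); cv2.imwrite(f"pics/{n}0.png",c["pixels"]); np.savez(f"{n}0.npz",**c)
    print(n,c["mtx"].tolist(),(-c["R"].T@c["t"]).round(3),c["R"].round(3).tolist())
s=bot.read_state();print(s["time"],s["tool_pos"],s["tcp_rot"],s["width"])
E
```

```text
scene [[451.6739401128563, 0.0, 254.092306310441], [0.0, 451.6739401128563, 192.19009201415858], [0.0, 0.0, 1.0]] [-0.382 -0.845  0.69 ] [[0.692, -0.721, -0.007], [-0.291, -0.27, -0.918], [0.66, 0.638, -0.397]]
top [[444.401304148689, 0.0, 265.50427500412724], [0.0, 444.401304148689, 192.34952303092263], [0.0, 0.0, 1.0]] [0.254 0.004 1.541] [[0.028, -1.0, 0.002], [-0.979, -0.028, -0.203], [0.203, 0.004, -0.979]]
0.1 [0.29681581 0.60553221 0.24707749] [-0.70966659 -3.05984572  0.00311182] 0.9968213410894372
```

View pics/scene0.png

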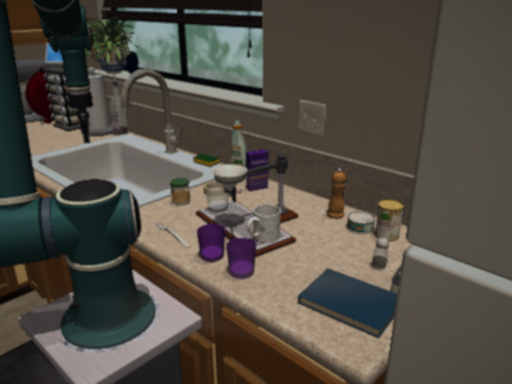

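View pics/top0.png

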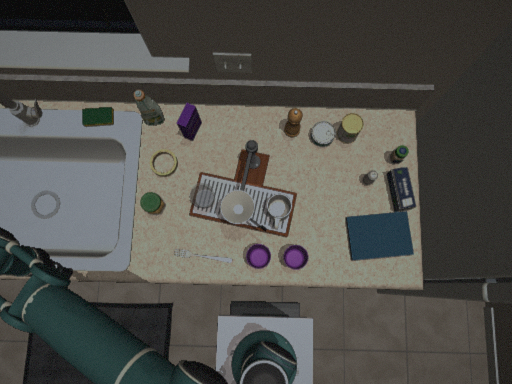

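The scene shows the stand with the mug on the right (top view about 279,207), glass on the left (203,195), dripper (237,207) and post cap (252,146). I'll enlarge both views around the stand.

```bash
python3 - <<'E'
import cv2,numpy as np
a=cv2.imread("pics/top0.png")[130:250,180:310]; b=cv2.imread("pics/scene0.png")[145:265,180:310]
cv2.imwrite("pics/crop.png",np.hstack([cv2.resize(a,(400,369),interpolation=cv2.INTER_CUBIC),cv2.resize(b,(400,369),interpolation=cv2.INTER_CUBIC)]))
E
```

```text
(no output)
```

View pics/crop.png

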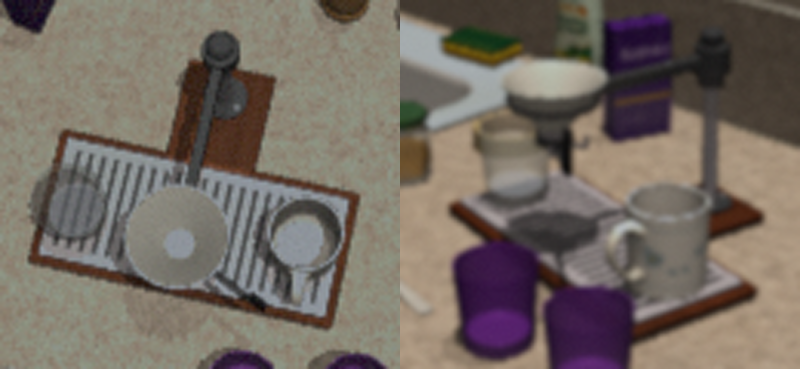

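```bash
cat > h.py <<'E'
import numpy as np
def ray(c,px,z):
    K,R,t=c["mtx"],c["R"],c["t"].ravel(); o=-R.T@t
    d=R.T@np.linalg.inv(K)@[px[0],px[1],1]
    return (o+d*(z-o[2])/d[2])
def proj(c,X):
    p=c["mtx"]@(c["R"]@np.asarray(X)+c["t"].ravel()); return p[:2]/p[2]
E
python3 - <<'E'
from h import *
T=np.load("top0.npz");S=np.load("scene0.npz")
f=lambda u,v:(180+u*130/400-.3,130+v*120/369-.3)
P={}
for n,u,v,z in[("cap",220,48,.221),("rim",177,237,.21),("mug",304,234,.113),("tab",252,300,.196),("glassbase",72,212,.03),("c1",65,130,.02),("c2",357,193,.02),("c3",330,327,.02),("c4",30,262,.02),("lid",(151-180)*400/130,(203-130)*3.077,.084),("shaker",(370-180)*3.077,(177-130)*3.077,.08)]:
    P[n]=ray(T,f(u,v),z); q=proj(S,P[n]); print(n,P[n].round(3),"scene",q.round(1),"crop",((q-[180,145])*3.077+[400,0]).round())
d=P["rim"]-P["cap"];print(np.hypot(*d[:2]),"arm dir",np.arctan2(d[1],d[0]))
m=P["mug"]-P["cap"];print(np.hypot(*m[:2]),"mug dir",np.arctan2(m[1],m[0]))
for a,b in(("c1","c2"),("c4","c3"),("c1","c4")):
    e=P[b]-P[a];print(a,b,np.hypot(*e[:2]),np.arctan2(e[1],e[0]))
l=P["tab"]-P["rim"];print("lever",np.hypot(*l[:2]),np.arctan2(l[1],l[0]))
E
```

```text
cap [0.676 0.058 0.221] scene [280.2 154.8] crop [708.  30.]
rim [0.483 0.094 0.21 ] scene [229.2 170.8] crop [551.  79.]
mug [ 0.507 -0.033  0.113] scene [265.7 209.9] crop [664. 200.]
tab [0.425 0.019 0.196] scene [232.6 187.2] crop [562. 130.]
glassbase [0.539 0.226 0.03 ] scene [216.4 206.4] crop [512. 189.]
c1 [0.637 0.241 0.02 ] scene [233.9 199.3] crop [566. 167.]
c2 [ 0.572 -0.095  0.02 ] scene [295.  236.6] crop [754. 282.]
c3 [ 0.419 -0.067  0.02 ] scene [253.5 252.4] crop [626. 331.]
c4 [0.483 0.271 0.02 ] scene [195.3 210.4] crop [447. 201.]
lid [0.51  0.392 0.084] scene [178.8 181.9] crop [396. 113.]
shaker [ 0.621 -0.34   0.08 ] scene [377.6 240.9] crop [1008.  295.]
0.19589039795182053 arm dir 2.9557726552808603
0.1920995509491643 mug dir -2.6444029568270815
c1 c2 0.3418173189188224 -1.760331451216753
c4 c3 0.3442594676113235 -1.756966495479664
c1 c4 0.156950951443696 2.945801228500615
lever 0.09577437423807697 -2.230067069410099
```

```bash
cat >> h.py <<'E'
def shift(x,y,z,yaw_y=None):
    from workcell import bot
    from scipy.spatial.transform import Rotation as Ro
    s=bot.read_state(); R=Ro.from_rotvec(s["tcp_rot"]).as_matrix()
    a=np.arctan2(R[1,1],R[0,1])
    print("t",s["time"],"pos",s["tool_pos"].round(4) if hasattr(s["tool_pos"],"round") else s["tool_pos"],"tool y angle",a.round(3),"F",np.round(s["wrist_force"],1))
    print("shift",(R.T@(np.array([x,y,z])-s["tool_pos"])).round(4),"turn",None if yaw_y is None else -(yaw_y-a))
E
python3 -c "
from h import *
shift(.600,.135,.25,1.385)"
```

```text
t 0.1 pos [0.2968 0.6055 0.2471] tool y angle 1.115 F [-0.7  0.9 -0.6]
shift [-0.4794 -0.289  -0.0024] turn -0.27000277347914237
```

>>> play_rows --steps '[-0.048, -0.029, 0, -0.03, -0.096, -0.058, 0, -0.06, -0.144, -0.087, 0, -0.09, -0.192, -0.116, 0, -0.12, -0.24, -0.145, 0, -0.15, -0.288, -0.173, 0, -0.18, -0.336, -0.202, 0, -0.21, -0.384, -0.231, 0, -0.24, -0.432, -0.26, 0, -0.27, -0.479, -0.289, -0.002, -0.27]' --jaw 255

```text
time: 1.35
tool_pos: [0.6003, 0.134, 0.2496]
tcp_rot: [-0.291, -3.127, 0.0]
wrist_force: [-0.0, 0.6, -0.0]
width: -0.002
grip_force: 0.0
```

```bash
python3 - <<'E'
from h import *
from workcell import bot
import cv2
shift(.600,.135,.18,1.385)
c=bot.read_camera("top");d=bot.read_camera("scene")
a=c["pixels"][130:250,180:310];b=d["pixels"][110:265,150:318]
cv2.imwrite("pics/c2.png",np.hstack([cv2.resize(a,(400,369),interpolation=2),cv2.resize(b,(400,369),interpolation=2)]))
E
```

```text
t 1.35 pos [0.6003 0.134  0.2496] tool y angle 1.385 F [-0.   0.6 -0. ]
shift [0.0005 0.0009 0.0696] turn 0.00011226035185885053
```

View pics/c2.png

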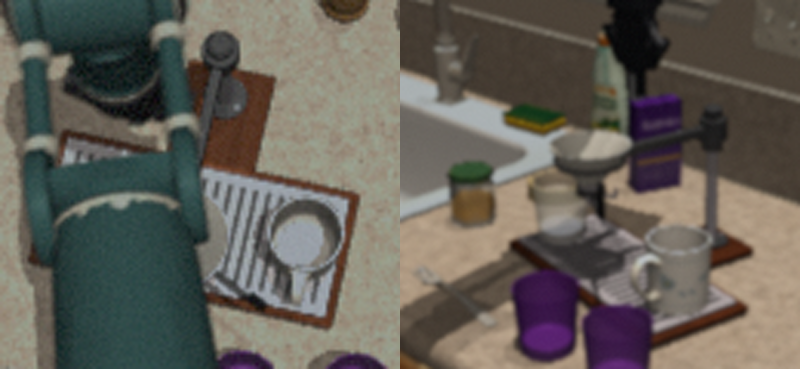

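The top view shows the gripper left of the bar and clear. Next I descend and work out the arc rows.

>>> play_rows --steps '[0, 0, 0.035, 0, 0, 0, 0.07, 0, 0, -0.015, 0.07, 0, 0, -0.025, 0.07, 0]'

```text
time: 1.95
tool_pos: [0.5954, 0.1106, 0.1811]
tcp_rot: [0.291, 3.128, -0.0]
wrist_force: [0.3, -0.2, 0.5]
width: 0.002
grip_force: 0.0
```

```bash
cat >> h.py <<'E'
post=np.array([.676,.058])
def arc(phis,r=.089,h=.0205,a0=2.956,dyaw=-1.571):
    from workcell import bot
    from scipy.spatial.transform import Rotation as Ro
    s=bot.read_state(); R=Ro.from_rotvec(s["tcp_rot"]).as_matrix(); y0=np.arctan2(R[1,1],R[0,1])
    for p in phis:
        a=a0+p; P=post+r*np.array([np.cos(a),np.sin(a)])+h*np.array([np.sin(a),-np.cos(a)])
        d=R.T@np.array([*(P-s["tool_pos"][:2]),0]); print(p.round(3),d.round(3),"turn",round(y0-(a+dyaw),3))
E
python3 -c "
from h import *
from workcell import bot
s=bot.read_state();print(s['tool_pos'],s['wrist_force'])
arc(np.linspace(0,.5,6))"
```

```text
[0.59537918 0.11060603 0.18112475] [ 0.32242911 -0.23868236  0.50300947]
0.0 [ 0.    -0.016  0.   ] turn 0.0
0.1 [ 0.002 -0.025  0.   ] turn -0.1
0.2 [ 0.002 -0.034  0.   ] turn -0.2
0.3 [ 0.002 -0.044  0.   ] turn -0.3
0.4 [ 0.001 -0.053  0.   ] turn -0.4
0.5 [-0.001 -0.062  0.   ] turn -0.5
```

>>> play_rows --steps '[0, -0.008, 0, 0, 0, -0.016, 0, 0, 0.001, -0.02, 0, -0.05, 0.002, -0.025, 0, -0.1, 0.002, -0.03, 0, -0.15, 0.002, -0.034, 0, -0.2, 0.002, -0.039, 0, -0.25, 0.002, -0.044, 0, -0.3, 0.002, -0.048, 0, -0.35, 0.001, -0.053, 0, -0.4]'

```text
time: 3.2
tool_pos: [0.5851, 0.0609, 0.1819]
tcp_rot: [-0.338, 3.121, 0.005]
wrist_force: [-1.2, 5.9, 1.9]
width: -0.001
grip_force: 3.2
```

```bash
python3 - <<'E'
from h import *
from workcell import bot
import cv2
s=bot.read_state();print(s['tool_pos'],s['wrist_force'])
arc(np.array([.4,.5,.6,.65]))
c=bot.read_camera("top");d=bot.read_camera("scene")
np.savez("top3.npz",**c);np.savez("scene3.npz",**d)
a=c["pixels"][130:250,180:310];b=d["pixels"][145:265,180:310]
cv2.imwrite("pics/c3.png",np.hstack([cv2.resize(a,(400,369),interpolation=2),cv2.resize(b,(400,369),interpolation=2)]))
E
```

```text
[0.58512071 0.06090914 0.18190198] [-1.21513148  5.93219953  1.86877295]
0.4 [ 0.001 -0.002 -0.   ] turn 0.001
0.5 [ 0.002 -0.011 -0.   ] turn -0.099
0.6 [ 0.003 -0.02  -0.   ] turn -0.199
0.65 [ 0.003 -0.024 -0.   ] turn -0.249
```

View pics/c3.png

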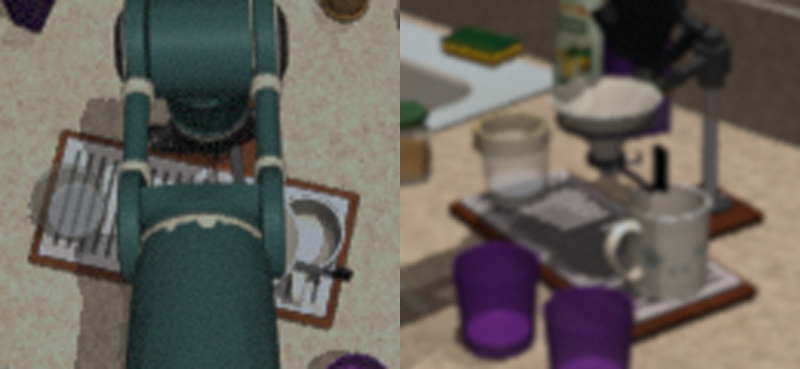

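The dripper is moving and the mug is untouched. The tab is at crop (345,273) top and the rim centre at crop (612,97) scene. I'll get the arm angle from them.

```bash
python3 - <<'E'
from h import *
T=np.load("top3.npz");S=np.load("scene3.npz")
f=lambda u,v:(180+u*130/400-.3,130+v*120/369-.3)
g=lambda u,v:(180+(u-400)*130/400-.3,145+v*120/369-.3)
a0=ray(T,f(252,300),.196)[:2]-post
for n,p in(("tab top",ray(T,f(343,274),.196)),("tab scene",ray(S,g(660,149),.196)),("tab scene bot",ray(S,g(660,188),.152))):
    b=p[:2]-post; print(n,p.round(3),np.hypot(*b).round(3),np.hypot(*a0).round(3),"dphi",(np.arctan2(b[1],b[0])-np.arctan2(a0[1],a0[0]))%6.283)
p=ray(S,g(612,97),.21);b=p[:2]-post;print("rim",p.round(3),np.hypot(*b),np.arctan2(b[1],b[0])%6.283)
p=ray(S,g(555,78),.21);q=ray(S,g(605,79),.21);print("init mean rim scene (555,78):",p)
print("mug scene",ray(S,g(669,201),.113))
E
```

```text
tab top [ 0.453 -0.071  0.196] 0.257 0.254 dphi 0.3687472524703157
tab scene [ 0.454 -0.076  0.196] 0.259 0.254 dphi 0.3875821629901983
tab scene bot [ 0.463 -0.068  0.152] 0.247 0.254 dphi 0.37820649497006187
rim [0.491 0.02  0.21 ] 0.18914716435169476 3.3447430992258007
init mean rim scene (555,78): [0.48929236 0.09689446 0.21      ]
mug scene [ 0.5088069  -0.03742153  0.113     ]
```

```bash
python3 -c "
from h import *
arc(np.array([.45,.5,.55,.6,.65,.70]))"
```

```text
0.45 [ 0.002 -0.005 -0.   ] turn -0.05
0.5 [ 0.002 -0.01  -0.   ] turn -0.1
0.55 [ 0.003 -0.014 -0.   ] turn -0.15
0.6 [ 0.003 -0.019 -0.   ] turn -0.2
0.65 [ 0.003 -0.023 -0.   ] turn -0.25
0.7 [ 0.003 -0.028 -0.   ] turn -0.3
```

>>> play_rows --steps '[0.001, -0.005, 0, -0.05, 0.001, -0.009, 0, -0.1, 0.002, -0.013, 0, -0.15, 0.002, -0.018, 0, -0.2, 0.002, -0.022, 0, -0.25, 0.002, -0.027, 0, -0.3, 0.002, -0.027, 0, -0.3, 0.002, -0.027, 0, -0.3]'

```text
time: 4.3
tool_pos: [0.5885, 0.0328, 0.1809]
tcp_rot: [-0.797, 3.038, 0.001]
wrist_force: [-2.8, 4.0, 3.5]
width: -0.005
grip_force: 2.2
```

>>> play_rows --steps '[0, 0.015, 0, 0, 0, 0.03, 0, 0, 0, 0.03, -0.035, 0, 0, 0.03, -0.07, 0, 0, 0.03, -0.08, 0]'

```text
time: 4.92
tool_pos: [0.5747, 0.0593, 0.2628]
tcp_rot: [-0.799, 3.034, -0.002]
wrist_force: [0.3, -0.1, 0.7]
width: -0.001
grip_force: 0.0
```

```bash
python3 - <<'E'
from h import *
from workcell import bot
import cv2
shift(.676,.058,.26)
c=bot.read_camera("top");d=bot.read_camera("scene")
np.savez("top4.npz",**c);np.savez("scene4.npz",**d)
a=c["pixels"][130:250,180:310];b=d["pixels"][145:265,180:310]
cv2.imwrite("pics/c4.png",np.hstack([cv2.resize(a,(400,369),interpolation=2),cv2.resize(b,(400,369),interpolation=2)]))
E
```

```text
t 4.925 pos [0.5747 0.0593 0.2628] tool y angle 2.086 F [ 0.3 -0.1  0.7]
shift [-0.0875 -0.051   0.0033] turn None
```

View pics/c4.png

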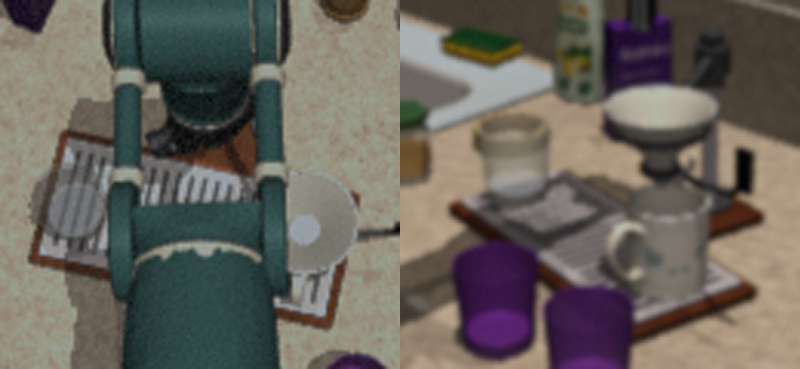

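```bash
python3 - <<'E'
from h import *
T=np.load("top4.npz");S=np.load("scene4.npz")
f=lambda u,v:(180+u*130/400-.3,130+v*120/369-.3)
g=lambda u,v:(180+(u-400)*130/400-.3,145+v*120/369-.3)
for n,p in(("rim top",ray(T,f(305,221),.21)),("rim scene",ray(S,g(661,116),.21)),("outlet scene",ray(S,g(659,178),.128)),("outlet init",ray(S,g(550,140),.128)),("tab scene",ray(S,g(745,151),.196)),("tab b",ray(S,g(745,190),.152))):
    b=p[:2]-post; print(n,p.round(3),np.hypot(*b).round(3),(np.arctan2(b[1],b[0])%6.283-2.956).round(3))
E
```

```text
rim top [ 0.503 -0.032  0.21 ] 0.195 0.663
rim scene [ 0.487 -0.047  0.21 ] 0.216 0.691
outlet scene [ 0.517 -0.017  0.128] 0.176 0.625
outlet init [0.509 0.129 0.128] 0.181 -0.218
tab scene [ 0.502 -0.134  0.196] 0.259 1.021
tab b [ 0.513 -0.127  0.152] 0.247 1.033
```

```bash
python3 -c "
from h import *
shift(.450,-.145,.262,1.62)"
```

```text
t 5.025 pos [0.574  0.059  0.2612] tool y angle 2.085 F [-0.  -0.5  0.5]
shift [ 0.2084 -0.1165 -0.0011] turn 0.46540301364269654
```

>>> play_rows --steps '[0.0, 0.0, -0.015, 0, 0.04, -0.023, -0.015, 0.1, 0.08, -0.046, -0.015, 0.2, 0.125, -0.07, -0.015, 0.3, 0.17, -0.095, -0.015, 0.4, 0.208, -0.116, -0.015, 0.465, 0.208, -0.116, 0.03, 0.465, 0.208, -0.116, 0.08, 0.465, 0.208, -0.116, 0.08, 0.465]'

```text
time: 6.15
tool_pos: [0.4454, -0.1434, 0.1756]
tcp_rot: [0.076, -3.13, -0.007]
wrist_force: [-0.3, -0.0, -0.2]
width: -0.001
grip_force: 0.0
```

```bash
cat >> h.py <<'E'
def lev(ps,D=(.500,-.033),L0=4.757,off=.015):
    from workcell import bot
    from scipy.spatial.transform import Rotation as Ro
    s=bot.read_state(); R=Ro.from_rotvec(s["tcp_rot"]).as_matrix(); y0=np.arctan2(R[1,1],R[0,1])
    print(s["time"],s["tool_pos"],y0,np.round(s["wrist_force"],1))
    for p in ps:
        L=L0+p; P=np.array(D)+.1*np.array([np.cos(L),np.sin(L)])-off*np.array([-np.sin(L),np.cos(L)])
        d=R.T@np.array([*(P-s["tool_pos"][:2]),0]); print(round(p,3),d.round(3),"turn",round(y0-(L-np.pi),3))
E
python3 - <<'E'
from h import *
from workcell import bot
import cv2
lev(np.arange(0,.85,.1))
c=bot.read_camera("top");d=bot.read_camera("scene")
a=c["pixels"][130:250,210:340];b=d["pixels"][145:265,180:310]
cv2.imwrite("pics/c5.png",np.hstack([cv2.resize(a,(400,369),interpolation=2),cv2.resize(b,(400,369),interpolation=2)]))
E
```

```text
6.15 [ 0.44537985 -0.1433903   0.17555136] 1.6193138089582266 [-0.3 -0.  -0.2]
0.0 [-0.045  0.008 -0.   ] turn 0.004
0.1 [-0.055  0.007 -0.001] turn -0.096
0.2 [-0.065  0.007 -0.001] turn -0.196
0.3 [-0.075  0.008 -0.001] turn -0.296
0.4 [-0.085  0.01  -0.001] turn -0.396
0.5 [-0.094  0.013 -0.001] turn -0.496
0.6 [-0.104  0.016 -0.001] turn -0.596
0.7 [-0.113  0.021 -0.001] turn -0.696
0.8 [-0.121  0.027 -0.001] turn -0.796
```

View pics/c5.png

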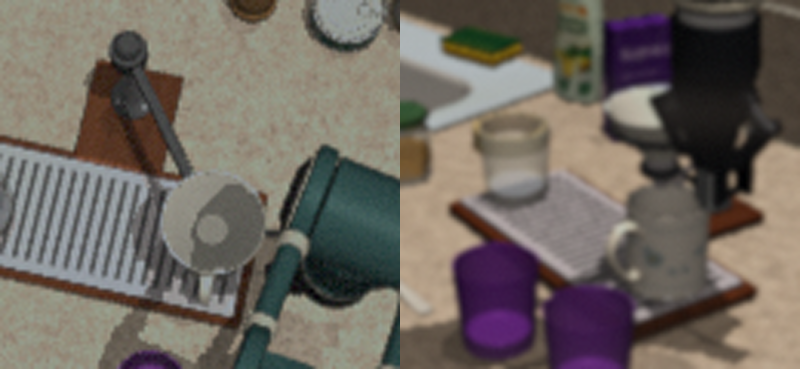

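Dripper sits over the mug: rim centre at top crop (213,221), about (0.503,-0.032). The gripper is on the robot side of the tab, so I push the lever.

>>> play_rows --steps '[-0.025, 0.008, 0, 0, -0.045, 0.008, 0, 0, -0.055, 0.007, 0, -0.1, -0.065, 0.007, 0, -0.2, -0.075, 0.008, 0, -0.3, -0.085, 0.01, 0, -0.4, -0.094, 0.013, 0, -0.5, -0.104, 0.016, 0, -0.6, -0.113, 0.021, 0, -0.7, -0.113, 0.021, 0, -0.7]'

```text
time: 7.5
tool_pos: [0.5642, -0.1144, 0.1818]
tcp_rot: [1.142, -2.925, 0.011]
wrist_force: [-0.4, -0.6, 0.8]
width: 0.001
grip_force: 0.0
```

```bash
python3 - <<'E'
from h import *
from workcell import bot
import cv2
lev(np.arange(.7,.96,.05))
c=bot.read_camera("top");d=bot.read_camera("scene")
a=c["pixels"][130:250,210:340];b=d["pixels"][145:265,180:310]
cv2.imwrite("pics/c6.png",np.hstack([cv2.resize(a,(400,369),interpolation=2),cv2.resize(b,(400,369),interpolation=2)]))
E
```

```text
7.5 [ 0.56421309 -0.11435925  0.18179362] 2.315104171124079 [-0.4 -0.6  0.8]
0.7 [0.007 0.003 0.   ] turn -0.0
0.75 [ 0.002  0.003 -0.   ] turn -0.05
0.8 [-0.003  0.002 -0.   ] turn -0.1
0.85 [-0.008  0.002 -0.   ] turn -0.15
0.9 [-0.013  0.002 -0.   ] turn -0.2
0.95 [-0.018  0.003 -0.   ] turn -0.25
```

View pics/c6.png

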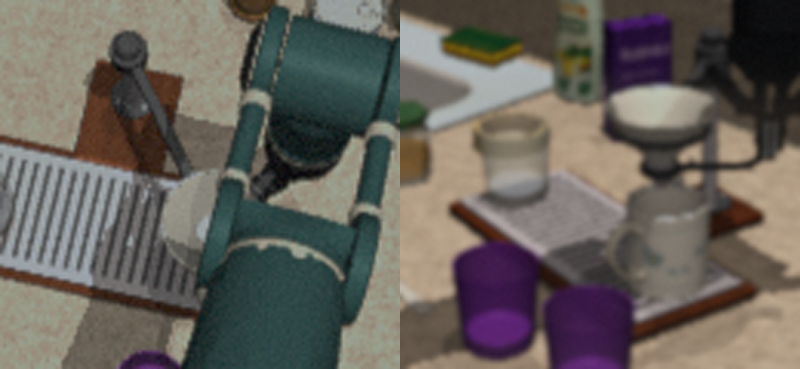

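The scene shows the lever pushed with the fingers behind it; the arm hasn't moved. Nominally about 0.77 rad, so I push gently to the stop, watching force.

>>> play_rows --steps '[-0.002, 0.002, 0, -0.05, -0.005, 0.002, 0, -0.1, -0.008, 0.002, 0, -0.15, -0.01, 0.002, 0, -0.17, -0.01, 0.002, 0, -0.17]'

```text
time: 8.22
tool_pos: [0.5606, -0.0933, 0.1803]
tcp_rot: [1.294, -2.788, 0.102]
wrist_force: [-41.0, -54.6, 27.6]
width: -0.001
grip_force: 35.6
```

```bash
python3 - <<'E'
from h import *
from workcell import bot
import cv2
s=bot.read_state();print({k:np.round(s[k],3) for k in s})
c=bot.read_camera("top");d=bot.read_camera("scene")
a=c["pixels"][130:250,210:340];b=d["pixels"][145:265,180:310]
cv2.imwrite("pics/c7.png",np.hstack([cv2.resize(a,(400,369),interpolation=2),cv2.resize(b,(400,369),interpolation=2)]))
s=bot.read_state();print({k:np.round(s[k],3) for k in s})
E
```

```text
{'time': np.float64(8.225), 'q': array([-0.155,  0.13 ,  1.895, -0.102,  1.137, -2.551]), 'joint_vel': array([-0.01 , -0.002,  0.   ,  0.019, -0.003, -0.001]), 'joint_torque': array([ 35.46 , -27.632, -38.694,  17.15 , -11.048,  -0.207]), 'tool_pos': array([ 0.561, -0.093,  0.18 ]), 'tcp_rot': array([ 1.294, -2.788,  0.102]), 'wrist_force': array([-41.005, -54.584,  27.632]), 'torque': array([-8.125,  5.893, -0.47 ]), 'grip_force': np.float64(35.564), 'width': np.float64(-0.001)}
{'time': np.float64(8.325), 'q': array([-0.156,  0.13 ,  1.895, -0.101,  1.137, -2.551]), 'joint_vel': array([-0.002, -0.   ,  0.001,  0.005, -0.001, -0.002]), 'joint_torque': array([ 34.717, -27.777, -38.682,  16.947, -10.992,  -0.203]), 'tool_pos': array([ 0.561, -0.093,  0.18 ]), 'tcp_rot': array([ 1.292, -2.789,  0.101]), 'wrist_force': array([-41.041, -54.589,  28.109]), 'torque': array([-7.994,  5.847, -0.454]), 'grip_force': np.float64(35.185), 'width': np.float64(-0.001)}
```

View pics/c7.png

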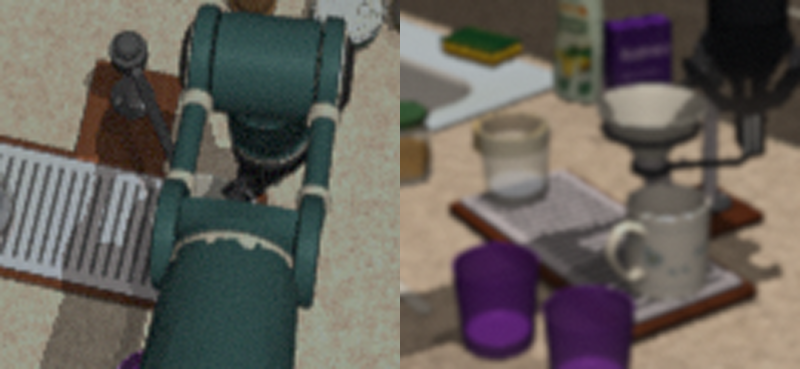

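The last wrist joint hit its range limit (-2.55), so the tool was dragged off path and pressed on the stop. I'll back straight off along tool +x and unwind the wrist turn.

>>> play_rows --steps '[0.005, 0, 0, 0.1, 0.012, 0, 0, 0.2, 0.025, 0, 0, 0.3, 0.04, 0, 0, 0.4, 0.05, 0, 0, 0.4, 0.05, 0, -0.04, 0.4, 0.05, 0, -0.08, 0.4, 0.05, 0, -0.08, 0.4]'

```text
time: 9.32
tool_pos: [0.543, -0.1101, 0.2647]
tcp_rot: [0.726, -3.043, 0.09]
wrist_force: [0.8, 0.3, -0.3]
width: 0.0
grip_force: 0.0
```

```bash
python3 - <<'E'
from workcell import bot
s=bot.read_state();import numpy as np;print({k:np.round(s[k],3) for k in ("q","tool_pos","tcp_rot","wrist_force")})
E
```

```text
{'q': array([-0.211,  0.018,  1.853, -0.06 ,  1.257, -2.232]), 'tool_pos': array([ 0.543, -0.11 ,  0.265]), 'tcp_rot': array([ 0.726, -3.043,  0.09 ]), 'wrist_force': array([ 0.821,  0.303, -0.312])}
```

>>> play_rows --steps '[0.03, -0.02, 0, 0.1, 0.06, -0.04, 0, 0.2, 0.09, -0.06, 0, 0.3, 0.12, -0.08, 0, 0.4, 0.142, -0.097, 0, 0.4, 0.142, -0.097, 0, 0.4]'

```text
time: 10.07
tool_pos: [0.456, -0.2611, 0.2683]
tcp_rot: [0.101, -3.129, 0.088]
wrist_force: [-0.1, 0.2, -0.2]
width: -0.003
grip_force: 0.0
```

```bash
python3 - <<'E'
from h import *
from workcell import bot
import cv2
s=bot.read_state();print({k:np.round(s[k],3) for k in ("q","tool_pos","tcp_rot","wrist_force")})
c=bot.read_camera("top");d=bot.read_camera("scene")
np.savez("top8.npz",**c);np.savez("scene8.npz",**d)
a=c["pixels"][130:250,210:340];b=d["pixels"][145:265,180:310]
cv2.imwrite("pics/c8.png",np.hstack([cv2.resize(a,(400,369),interpolation=2),cv2.resize(b,(400,369),interpolation=2)]))
E
```

```text
{'q': array([-0.534, -0.046,  1.909, -0.055,  1.257, -2.153]), 'tool_pos': array([ 0.456, -0.261,  0.268]), 'tcp_rot': array([ 0.101, -3.129,  0.088]), 'wrist_force': array([-0.128,  0.167, -0.223])}
```

View pics/c8.png

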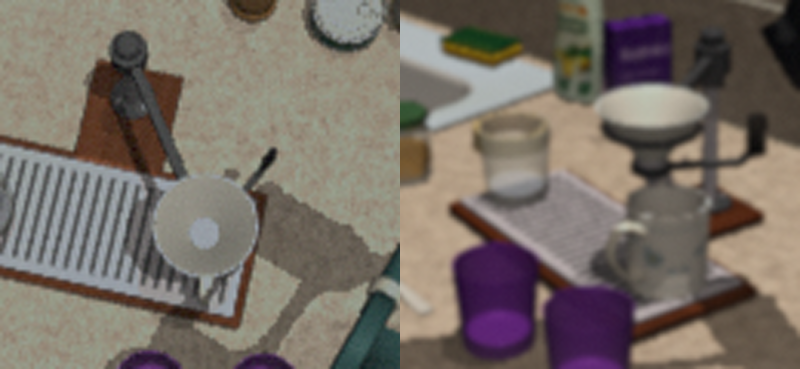

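Top view: rim centre now at crop (205,226), tab at (269,155): the lever is open and the dripper was nudged slightly left. Now the numbers.

```bash
python3 - <<'E'
from h import *
import cv2
T=np.load("top8.npz")
f=lambda u,v:(210+u*130/400-.3,130+v*120/369-.3)
# rim centre: light cream pixels, enclosing circle
img=T["pixels"]; sub=cv2.cvtColor(img[180:225,255:300],cv2.COLOR_BGR2HSV)
r=ray(T,f(205.5,226),.21); t=ray(T,f(270,154),.196)
ci=ray(T,f(269,155),.196)
mug=np.array([.507,-.034])
a=np.arctan2(*(r[:2]-post)[::-1])%6.283
D=post+.2*np.array([np.cos(a),np.sin(a)])
for o in(r[:2],D):
    l=t[:2]-o; L=np.arctan2(l[1],l[0])%6.283
    print("rim",o.round(3),"len",np.hypot(*l).round(3),"lever",(L-a-1.1208).round(3),"dist mug",np.hypot(*(o-mug)).round(4))
print(a-2.956, np.hypot(*(r[:2]-post)),t)
E
```

```text
rim [ 0.498 -0.025] len 0.101 lever 0.904 dist mug 0.0133
rim [ 0.494 -0.026] len 0.103 lever 0.934 dist mug 0.0149
0.6187819218968196 0.19653901917346445 [ 0.5759679  -0.08830081  0.196     ]
```

The lever is fully open (~0.9), but the dripper is ~13–15 mm off the mug centre (limit 18), so I'll nudge the arm a further ~0.07 rad by the bar.

```bash
python3 -c "
from h import *
shift(.566,.075,.270,2.05)"
```

```text
t 10.175 pos [ 0.4569 -0.2597  0.2684] tool y angle 1.637 F [ 0.5 -0.2  0.5]
shift [-0.1308  0.3262 -0.0211] turn -0.41312607415758973
```

>>> play_rows --steps '[-0.018, 0.045, -0.006, -0.05, -0.036, 0.09, -0.012, -0.1, -0.056, 0.14, -0.017, -0.17, -0.075, 0.187, -0.021, -0.24, -0.094, 0.235, -0.023, -0.3, -0.113, 0.281, -0.023, -0.36, -0.131, 0.326, -0.022, -0.413, -0.131, 0.326, -0.021, -0.413]'

```text
time: 11.18
tool_pos: [0.5666, 0.0786, 0.2694]
tcp_rot: [0.749, -3.028, 0.082]
wrist_force: [-0.8, -1.3, 0.5]
width: 0.003
grip_force: 0.0
```

```bash
python3 -c "
from h import *
shift(.566,.075,.182,2.05)"
```

```text
t 11.175 pos [0.5666 0.0786 0.2694] tool y angle 2.057 F [-0.8 -1.3  0.5]
shift [-0.0007  0.0011  0.0875] turn 0.006552897912842859
```

>>> play_rows --steps '[0, 0.0, 0.03, 0, 0, 0.001, 0.06, 0, 0, 0.001, 0.087, 0, 0, 0.001, 0.087, 0]'

```text
time: 11.68
tool_pos: [0.5629, 0.0697, 0.1807]
tcp_rot: [0.738, -3.025, 0.083]
wrist_force: [0.2, -0.2, -0.3]
width: 0.002
grip_force: 0.0
```

```bash
python3 -c "
from h import *
from workcell import bot
s=bot.read_state();print(s['tool_pos'],s['wrist_force'])
arc(np.array([.58,.62,.66,.7,.72]))"
```

```text
[0.56288297 0.06972766 0.18065305] [ 0.23154652 -0.15422235 -0.28480393]
0.58 [-0.008 -0.035  0.001] turn 0.085
0.62 [-0.007 -0.038  0.001] turn 0.045
0.66 [-0.006 -0.042  0.002] turn 0.005
0.7 [-0.005 -0.045  0.002] turn -0.035
0.72 [-0.005 -0.047  0.002] turn -0.055
```

>>> play_rows --steps '[-0.003, -0.015, 0, 0, -0.006, -0.028, 0.001, 0, -0.006, -0.034, 0.001, 0, -0.006, -0.038, 0.001, 0, -0.006, -0.042, 0.001, 0, -0.006, -0.042, 0.001, 0]'

```text
time: 12.42
tool_pos: [0.5899, 0.036, 0.1847]
tcp_rot: [0.739, -3.032, 0.082]
wrist_force: [-2.8, 2.8, 2.7]
width: -0.001
grip_force: 1.7
```

```bash
cat > m.py <<'E'
from h import *
from workcell import bot
import cv2
arc(np.array([.66,.7,.72]))
# arm rotation since the pre-push view: scene-view shift of the tab by template matching
S=np.load("scene8.npz"); d=bot.read_camera("scene")
g=lambda i:cv2.cvtColor(i,cv2.COLOR_BGR2GRAY)
R=ray(S,(0,0),0)
t0=proj(S,[.576,-.088,.174]); u,v=np.round(t0).astype(int)
print("tab px",t0)
tm=g(S["pixels"])[v-7:v+8,u-5:u+6]
r=cv2.matchTemplate(g(d["pixels"])[v-19:v+20,u-17:u+18],tm,cv2.TM_CCOEFF_NORMED)
_,m,_,p=cv2.minMaxLoc(r); print("score",round(m,2),"tab shift px",p[0]-12,p[1]-12)
for dp in(.03,.05,.07,.09):
    c,s=np.cos(dp),np.sin(dp); q=np.array([[c,-s],[s,c]])@(np.array([.576,-.088])-post)+post
    print(dp,(proj(S,[*q,.174])-t0).round(1))
E
python3 m.py
```

```text
0.66 [0.002 0.001 0.   ] turn 0.005
0.7 [ 0.003 -0.003  0.   ] turn -0.035
0.72 [ 0.003 -0.005  0.   ] turn -0.055
tab px [295.50689924 189.06092065]
score 1.0 tab shift px 1 0
0.03 [ 1.7 -0.2]
0.05 [ 2.9 -0.3]
0.07 [ 4.  -0.4]
0.09 [ 5.2 -0.6]
```

>>> play_rows --steps '[0, -0.002, 0, 0, 0, -0.004, 0, 0, 0, -0.004, 0, 0]'

```text
time: 12.85
tool_pos: [0.5913, 0.0327, 0.1847]
tcp_rot: [0.739, -3.031, 0.082]
wrist_force: [-2.6, 3.4, 2.3]
width: 0.004
grip_force: 2.4
```

```bash
python3 m.py
```

```text
0.66 [ 0.002  0.004 -0.   ] turn 0.005
0.7 [0.003 0.001 0.   ] turn -0.035
0.72 [ 0.003 -0.001  0.   ] turn -0.055
tab px [295.50689924 189.06092065]
score 0.97 tab shift px 3 0
0.03 [ 1.7 -0.2]
0.05 [ 2.9 -0.3]
0.07 [ 4.  -0.4]
0.09 [ 5.2 -0.6]
```

About +0.05 rad, so the arm is near 0.67–0.68. Backing off and retreating clear.

>>> play_rows --steps '[0, 0.015, 0, 0, 0, 0.035, 0, 0, 0, 0.035, -0.04, 0, 0, 0.035, -0.09, 0, 0, 0.08, -0.09, 0, 0, 0.13, -0.09, 0, 0, 0.18, -0.09, 0, 0, 0.23, -0.09, 0, 0, 0.27, -0.09, 0, 0, 0.27, -0.09, 0]'

```text
time: 14.15
tool_pos: [0.4661, 0.2791, 0.2612]
tcp_rot: [0.746, -3.03, 0.084]
wrist_force: [0.7, 0.1, -0.2]
width: 0.003
grip_force: 0.0
```

```bash
python3 - <<'E'
from h import *
from workcell import bot
import cv2
s=bot.read_state();print(s["time"],s["tool_pos"],np.round(s["wrist_force"],1))
g=lambda i:cv2.cvtColor(i,cv2.COLOR_BGR2GRAY)
c=bot.read_camera("top");T=np.load("top8.npz")
def track(name,u,v,w,A=T,B=c):
    tm=g(A["pixels"])[v-w:v+w+1,u-w:u+w+1]; r=cv2.matchTemplate(g(B["pixels"])[v-w-8:v+w+9,u-w-8:u+w+9],tm,cv2.TM_CCOEFF_NORMED)
    _,m,_,p=cv2.minMaxLoc(r); print(name,round(m,2),p[0]-8,p[1]-8)
track("rim vs before nudge",276,203,19); track("tab",297,180,5)
T0=np.load("top0.npz")
for n,u,v,w in(("glass",203,195,12),("jar",151,203,12),("shaker",370,177,9),("mug handle",276,222,5)):track(n,u,v,w,T0)
S0=np.load("scene0.npz");d=bot.read_camera("scene")
track("mug scene",266,222,12,S0,d);track("glass scene",216,196,10,S0,d)
r=cv2.HoughCircles(cv2.resize(g(c["pixels"])[170:240,240:320],None,fx=4,fy=4,interpolation=2),cv2.HOUGH_GRADIENT,1,200,param1=80,param2=20,minRadius=60,maxRadius=76)
for x,y,q in r[0]:
    X=ray(c,(240+x/4-.4,170+y/4-.4),.21);print("rim",X.round(4),q/4,"d",np.hypot(*(X[:2]-[.507,-.034])))
E
```

```text
14.15 [0.46612593 0.27905189 0.26120142] [ 0.7  0.1 -0.2]
rim vs before nudge 0.59 1 -1
tab 0.96 2 -3
glass 0.99 0 0
jar 0.7 -3 -5
shaker 0.99 0 0
mug handle 0.94 0 0
mug scene 0.83 0 0
glass scene 0.9 0 0
rim [ 0.5062 -0.0281  0.21  ] 17.75 d 0.005948823275943866
```

```bash
python3 -c "
from workcell import bot
print(bot.finish_job())"
```

```text
the job is handed in; nothing more can be done
None
```

The job is handed in, result not reported. By my measurements the dripper hangs about 6 mm off the mug's centre with the drip-stop fully open. The mug, glass and shaker had not moved; the jar's final check was inconclusive (arm in view), though I never went near it. The last wrist joint touched its range limit (read -2.551 against -2.55) and the wrist force reached about 74 N during the lever push.

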